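# Load the spacer rings into the tube and close the keeper

### The job

Slide the three flat steel rings across the steel plate and let them drop through its round opening into the tube below, so that they lie flat in one column: the ring with the smallest hole goes in first, then the middle one, and the one with the largest hole last. Keep the rings on the plate as you move them, never lifting them off it. Then slide the keeper along its bent rod until its round pad sits centred over the opening, and leave all the other things where they are.

Things in the scene. Friction and masses are not known exactly. Their poses are not given: they have to be found in the camera images.
- fixture: Loading fixture fixed to the table: a level steel plate 300 mm (fixture x) by 460 mm (fixture y), top 45 mm above the table, on two blue rails; flat, no rim, oiled steel with low friction. Origin on the table; x points away from the robot, z up. The plate spans x -130 to +170 mm and y -230 to +230 mm in this frame.
- mouth (a point): Centre of the round opening in the plate, level with the plate's top; fixture frame x +30, y 0, z +45 mm. Opening 51.5 mm across, its edge slightly bevelled; under it a tube, bore 52.5 mm, with its floor 23 mm below the plate's top: three rings make a column that ends 2 mm below the plate's top.
- bend_centre (a point): Centre of the rod's bend, at fixture x +190, y 0, z +45 mm; the keeper turns about the vertical line through it. The rod (12 mm thick, its top 79 mm above the table) is an arc of radius 105 mm about it, on a post 16 mm thick at each end: at fixture x 89, y -29 mm and x 174, y +104 mm.
- keeper (a joint): Angle of the keeper along the bent rod, rad: 0 with the pad centred over the opening, growing as it slides away towards the fixture's +y; range -0.2 to 1.3, no stop at 0. It stays where it is left; moving it at the knob takes about 2 N. At angle q the knob and pad are at bend_centre + 160 mm times (-cos q, +sin q) in fixture x, y.
- pad (a point): Centre of the underside of the keeper's round steel pad (54 mm across, 6 mm thick), 3 mm above the plate. A flat arm 18 mm wide joins it to the bushing (26 mm across, 34 mm long) on the rod, 55 mm from the pad's centre towards bend_centre.
- knob_top (a point): Top centre of the keeper's upright black knob, 18 mm across and 36 mm tall, standing on the middle of the pad; its top is 45 mm above the plate. The knob can be pinched from above or pushed.
- ring_small_hole: Flat plain steel ring, outside diameter 48 mm, 7 mm thick, lying flat on the plate, with a round hole of 12 mm through it (the smallest of the three holes). Weighs 0.02 to 0.14 kg; origin at the centre of its underside, z is its axis.
- ring_small_hole_centre (a point): Centre of ring_small_hole, 3.5 mm above its underside.
- ring_mid_hole: Flat plain steel ring, outside diameter 48 mm, 7 mm thick, lying flat on the plate, with a round hole of 24 mm through it (the middle one of the three holes). Weighs 0.02 to 0.14 kg; origin at the centre of its underside, z is its axis.
- ring_mid_hole_centre (a point): Centre of ring_mid_hole, 3.5 mm above its underside.
- ring_large_hole: Flat plain steel ring, outside diameter 48 mm, 7 mm thick, lying flat on the plate, with a round hole of 38 mm through it (the largest of the three holes). Weighs 0.02 to 0.14 kg; origin at the centre of its underside, z is its axis.
- ring_large_hole_centre (a point): Centre of ring_large_hole, 3.5 mm above its underside.
- socket: Bystander on the plate: upright steel socket, round, 28 mm across, 30 mm tall; origin under its centre.
- block: Bystander on the plate: aluminium block 24 x 32 mm (its x, y), 24 mm tall; origin under its centre.
- nut: Bystander on the plate: brass hexagon nut, 36 mm across flats (42 mm across corners), 18 mm tall; origin under its centre.
- pliers: Bystander on the table left of the fixture: pliers with red handles, about 170 mm long, 18 mm tall.
- tape_measure: Bystander on the table right of the fixture: yellow tape measure, about 95 x 35 mm, 62 mm tall.
- hammer: Bystander on the table right of the fixture: hammer lying flat.
- can: Bystander on the table left of the fixture: upright can, 66 mm across, 110 mm tall.

How it is judged:
By the outcome, as a careful person would: the job done as asked, in the order asked, and still so for the second after the job is handed in, with the robot touching nothing.
It also fails if it takes over 72 s, if anything falls off the work surface, if the arm or the gripper's body presses on something with over 40 N, if the wrist force passes 120 N, or if a joint passes its speed limit or range.

### The arm

A 6-joint arm with a two-finger parallel gripper is mounted at the origin on the work surface. World frame = base frame: x ahead of the robot, y to its left, z up, the work surface at z = 0. Lengths are in mm, angles in rad, forces in N, time in s.
With the tool pointing down it reaches from about 325 to 775 mm from the base axis. Payload 5.5 kg.
Tool frame: the origin (TCP) lies on the centre line of the jaws, within the pads' length; the fingertips stand 19 mm ahead of it and the grasp point (between the pads) is the TCP (robot.tip_reach is the z of the fingertips in the tool frame, in mm); z points along the fingers, y is the line along which they close (so a half turn about z gives the same grasp; the last joint's range is limited). The gripper opens to 85 mm and grips with 20 to 120 N. Pads are 22 mm wide; open, the fingers measure 114 mm over their backs; the gripper's body (76 mm by 85 mm) begins 54 mm behind the grasp point. The pads swing forward as they close: fully open they stand 13 mm farther back than shut.
Start: joints at [1.082, 0.091, 1.231, -0, 1.82, -0.057], TCP at [251.11, 544.941, 250.275] pointing down, gripper open.
Joint ranges: [-2.87, 2.87], [-0.86, 2.18], [0.17, 2.46], [-1.51, 4.65], [0.06, 2.69], [-2.65, 2.65]. Speed limits (rad/s): [2.57, 2.57, 3.01, 3.14, 3.14, 3.14].

### API

Orientations are given as a unit quaternion [w, x, y, z].
In Python, from bench import robot gives the robot as it stands. The module is installed in compiled form; this text tells all that it offers.
- The arm moves only by the tool servo_tool, never from a script. Its argument "increments" is a list of rows, each a list of 3 entries, a list of its own where there are three numbers: the closure, from 0 (fully open) to 1 (shut), then the shift along the tool's x, y, z in cm, then the turn about the tool's z in rad. In form: [[grip, [tx, ty, tz], yaw], ...]. A call has exactly 8 rows; each row shifts and turns the commanded pose from where the row before left it, along the tool's axes as they then stand; what a row does not reach is not made up. A row lasts 1/12 s, in which the tool goes at most 41.7 mm and 7.16 degrees, less where a joint would pass 70% of its speed; a pose out of reach is approached as far as the arm can. A call is refused whole if a number of a shift passes 4.17 or a number of a turn 0.125, either way. A call with a gripper value outside its range is refused whole. The fingers move at their own pace and stop on an object; "grip_force" is the grip in N (left out, the last holds). Time passes only in rows, so rows that do not move let the fingers close, or fill a call up. It gives the time, the measured TCP pose, the force, the opening and the grip force at its end, in the units of the state.
- robot.get_obs(): the state, without advancing time (a new reading comes with each control period).
- robot.capture(name): name is "scene" or "side" or "wrist"; returns a dict with "frame" (400x640x3 uint8, red, green, blue), "range_z" (400x640 float32, mm along the optical axis (not along the pixel's ray), 0 where there is no reading), "K" (3x3 intrinsics, pixels), "distortion" ([k1, k2, p1, p2, k3] as OpenCV has them; the pictures are not rectified), "xyz" and "attitude" of the camera in the world; the wrist camera has in their place "tool_from_camera" (4x4, takes a point from camera to tool coordinates, whose origin is the TCP and whose axes are the flange's). Camera axes: x right, y down, z forward; pixel columns grow to the right and rows downward; lengths in mm; the calibration is good to about 2 mm. A picture is of the moment at which its call begins: read the wrist's pose just before it.
- robot.hand_in(): hands the job in; it is judged then, once.
The state is a dict: "clock": time; "joint_positions": joint angles; "qd": joint speeds; "joint_efforts": joint torques, N m; "ee_pos": TCP position; "tcp_rot": TCP orientation; "force": force on the tool from outside, world axes, zero at the start; "moment": the same for the moment, N m; "gripper_width": finger opening in mm; "gripper_force": force on a finger pad.
Only numpy, scipy, OpenCV 4.12 (cv2) and the standard library are available. Lean on these libraries where they do the work, as an engineer would, in place of code of your own. Each camera call takes 0.05 s, during which the arm holds its last target. There are 200 camera calls.

## Working session

There is one attempt and no reset: what is moved stays moved. The work goes in short steps, Python scripts to look and compute and a tool call to move; the robot and the scene stay as the last step left them, time stands still between calls to the robot, and variables do not carry over. Pictures are saved under pics/ and viewed, at most 10 in all, crops included, and the job is handed in when it is done.

Besides the shell and the picture viewer there is one more tool, called after "Request:" by a JSON object that holds its "op" and its "data", one argument or row to a line. servo_tool: Moves the arm, as the interface text tells. Its arguments: {"type":"object","properties":{"increments":{"type":"array"},"grip_force":{"type":"number"}},"required":["increments"]}

```bash
mkdir -p pics
cat > h.py <<'E'
import numpy as np, cv2
from scipy.spatial.transform import Rotation as R
from bench import robot
def q2R(q): return R.from_quat([q[1],q[2],q[3],q[0]]).as_matrix()
def cam(name):
    o=robot.get_obs(); c=robot.capture(name)
    if name=="wrist":
        T=np.array(c["tool_from_camera"]); Rt=q2R(o["tcp_rot"])
        c["R"]=Rt@T[:3,:3]; c["t"]=Rt@T[:3,3]+np.array(o["ee_pos"])
    else:
        a=np.array(c["attitude"]); c["R"]=a if a.shape==(3,3) else q2R(a); c["t"]=np.array(c["xyz"])
    return c
def save(c,fn): cv2.imwrite(fn,c["frame"][:,:,::-1]); np.savez(fn[:-4]+".npz",**{k:c[k] for k in("frame","range_z","K","distortion","R","t")})
def onplane(c,px,z):
    p=cv2.undistortPoints(np.array(px,float).reshape(-1,1,2),np.array(c["K"]),np.array(c["distortion"])).reshape(-1,2)
    d=np.c_[p,np.ones(len(p))]@c["R"].T; s=(z-c["t"][2])/d[:,2]
    return c["t"]+d*s[:,None]
def proj(c,P):
    Rm=c["R"].T; p,_=cv2.projectPoints(np.array(P,float).reshape(-1,1,3),cv2.Rodrigues(Rm)[0],-Rm@c["t"],np.array(c["K"]),np.array(c["distortion"])); return p.reshape(-1,2)
E
python3 - <<'E'
from h import *
for n in("scene","side","wrist"):
    c=cam(n); save(c,f"pics/{n}0.png"); print(n,c["t"].round(1),c["R"].round(3).tolist(),c["K"])
o=robot.get_obs();print(o["tcp_rot"],o["ee_pos"],o["force"],o["clock"], robot.tip_reach)
E
```

```text
scene [1477.5  398.1 1066.3] [[-0.41, 0.627, -0.662], [0.912, 0.283, -0.297], [0.002, -0.726, -0.688]] [[518.99431071   0.         317.98188661]
 [  0.         518.99431071 202.29073651]
 [  0.           0.           1.        ]]
side [  47.6 -588.3  664.9] [[0.757, -0.416, 0.504], [-0.654, -0.468, 0.595], [-0.012, -0.78, -0.626]] [[382.40235327   0.         316.81642545]
 [  0.         382.40235327 198.8486456 ]
 [  0.           0.           1.        ]]
wrist [182.1 576.5 373. ] [[0.419, 0.868, 0.267], [0.908, -0.399, -0.126], [-0.003, 0.295, -0.955]] [[349.25263254   0.         317.49740949]
 [  0.         349.25263254 197.95365974]
 [  0.           0.           1.        ]]
[-2.04405855e-04  2.14232209e-01  9.76782496e-01 -6.88147163e-04] [251.02931047 544.78185778 249.42240794] [ 0.02995983  0.48520806 -0.10607815] 0.15 19.0
```

View pics/scene0.png

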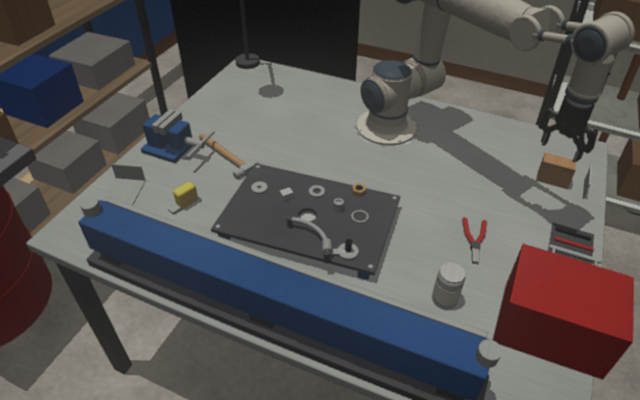

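View pics/side0.png

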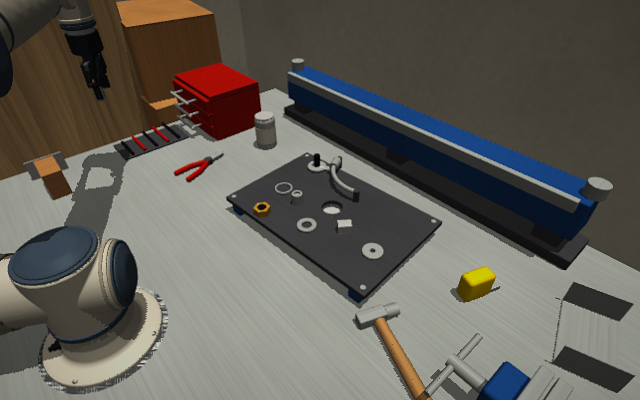

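Scene view: the plate, with the opening at about (307,215). The small-hole ring is at (259,187), mid at (317,190), large at (360,216), and the knob at (348,247). The side view shows the same layout: opening (332,208), small (372,251), mid (307,225), large (284,188). I'll enlarge the side view and locate the points.

Run:
```python
import cv2
a=cv2.imread("pics/side0.png")[140:310,220:450]
cv2.imwrite("pics/sidec.png",cv2.resize(a,None,fx=3.4,fy=3.4,interpolation=cv2.INTER_CUBIC))
a=cv2.imread("pics/scene0.png")[155:285,205:410]
cv2.imwrite("pics/scenec.png",cv2.resize(a,None,fx=3.9,fy=3.9,interpolation=cv2.INTER_CUBIC))
```

```text
(no output)
```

View pics/sidec.png

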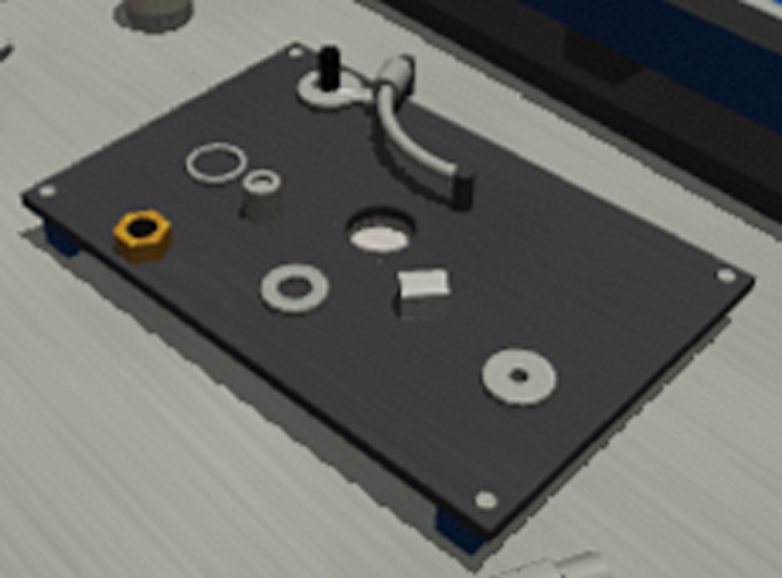

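View pics/scenec.png

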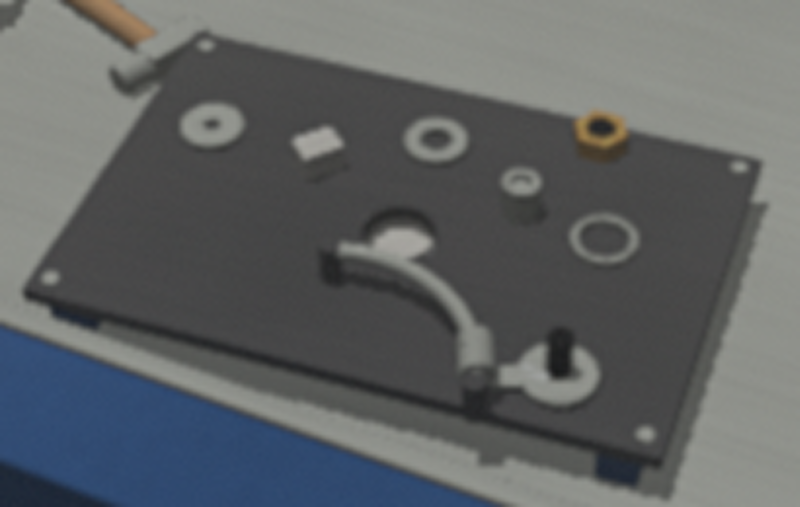

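Side crop: small ring at (519,376), mid (295,288), large (216,163), opening (381,231), socket top (262,181), block top (423,281), nut top (143,228), knob top (330,52). Scene crop: small (212,125), mid (436,138), large (604,238), opening (399,232), socket top (521,181), block top (318,142), nut top (601,127), knob top (560,335). Plate corners are visible in both.

Run:
```python
from h import *
from scipy.optimize import least_squares
F=np.array([[-130,-230],[-130,230],[170,230],[170,-230]],float)
def L(n): 
    d=np.load(n); return {k:d[k] for k in d.files}
S=dict(side=(L("pics/side0.npz"),220,140,3.4,[(490,527),(25,197),(296,42),(753,280)],
 dict(small=(519,374),mid=(295,287),large=(216,163),mouth=(381,231),socket=(262,181),block=(423,281),nut=(143,228),knob=(330,52))),
 scene=(L("pics/scene0.npz"),205,155,3.9,[(197,33),(762,162),(660,458),(27,292)],
 dict(small=(212,123),mid=(436,137),large=(604,237),mouth=(400,232),socket=(521,181),block=(318,142),nut=(601,127),knob=(560,335))))
H=dict(small=52,mid=52,large=52,mouth=45,socket=75,block=69,nut=63,knob=90)
for n,(c,ox,oy,s,cor,pts) in S.items():
    f=lambda p:np.array([ox,oy])+(np.array(p,float)+.5)/s-.5
    W=onplane(c,f(cor),45)[:,:2]
    def tr(v,P): 
        cs,sn=np.cos(v[2]),np.sin(v[2]); return P@np.array([[cs,sn],[-sn,cs]])+v[:2]
    r=least_squares(lambda v:(tr(v,F)-W).ravel(),[*W.mean(0),0]).x
    print(n,"fixture",r.round(3),"res",(tr(r,F)-W).round(1).tolist(),"mouth",tr(r,np.array([[30,0]])).round(1))
    for k,p in pts.items():
        w=onplane(c,[f(p)],H[k])[0]; cs,sn=np.cos(r[2]),np.sin(r[2]); d=w[:2]-r[:2]
        print(k,w.round(1),"fix",(np.array([[cs,sn],[-sn,cs]])@d).round(1))
```

```text
side fixture [ 5.24307e+02 -5.12040e+01  9.30000e-02] res [[-2.4, -3.4], [-1.0, 4.8], [-0.5, -1.1], [3.9, -0.4]] mouth [[554.2 -48.4]]
small [ 515.4 -221.2   52. ] fix [ -24.5 -168.4]
mid [460.1 -61.5  52. ] fix [-64.9  -4.3]
large [505.2  90.   52. ] fix [ -6.  142.4]
mouth [551.5 -50.6  45. ] fix [27.1 -1.9]
socket [500.2  24.2  75. ] fix [-17.1  77.3]
block [ 517.6 -129.2   69. ] fix [-13.9 -77. ]
nut [410.6  50.6  63. ] fix [-103.8  111.8]
knob [638.4 107.   90. ] fix [128.2 147. ]
scene fixture [ 5.22197e+02 -5.17810e+01  9.30000e-02] res [[0.3, 0.1], [-1.8, 0.7], [0.9, 2.6], [0.6, -3.4]] mouth [[552.1 -49. ]]
small [ 510.2 -225.2   52. ] fix [ -28.  -171.6]
mid [455.1 -64.9  52. ] fix [-68.   -6.8]
large [502.4  87.4  52. ] fix [ -6.9 140.4]
mouth [551.  -49.7  45. ] fix [28.9 -0.6]
socket [495.9  20.2  75. ] fix [-19.5  74.1]
block [ 512.8 -133.7   69. ] fix [-16.9 -80.7]
nut [405.5  47.4  63. ] fix [-107.   109.6]
knob [635.2 105.2  90. ] fix [127.1 145.9]
```

Request:
{"op": "servo_tool", "data": {
  "increments": [
    [0.3, [-3.06, -2.69, -0.31], 0],
    [0.3, [-3.06, -2.69, -0.31], 0],
    [0.3, [-3.06, -2.69, -0.31], 0],
    [0.3, [-3.06, -2.69, -0.31], 0],
    [0.3, [-3.06, -2.69, -0.31], 0],
    [0.3, [-3.06, -2.69, -0.31], 0],
    [0.3, [-3.06, -2.69, -0.31], 0],
    [0.3, [-3.06, -2.69, -0.31], 0]
  ]
}}

```text
clock: 0.82
ee_pos: [383.5, 245.2, 275.0]
tcp_rot: [0.0, 0.214, 0.977, -0.0]
force: [0.9, -0.3, -1.0]
gripper_width: 59.7
gripper_force: 0.0
```

Request:
{"op": "servo_tool", "data": {
  "increments": [
    [0.3, [-3.06, -2.69, -0.31], 0],
    [0.3, [-3.06, -2.69, -0.31], 0],
    [0.3, [-3.06, -2.69, -0.31], 0],
    [0.3, [-3.06, -2.69, -0.31], 0],
    [0.3, [-3.06, -2.69, -0.31], 0],
    [0.3, [-3.06, -2.69, -0.31], 0],
    [0.3, [-3.06, -2.69, -0.31], 0],
    [0.3, [-3.06, -2.69, -0.31], 0]
  ]
}}

```text
clock: 1.48
ee_pos: [515.9, -53.0, 299.8]
tcp_rot: [-0.0, 0.214, 0.977, 0.0]
force: [0.7, 0.1, 0.2]
gripper_width: 59.7
gripper_force: 0.0
```

Request:
{"op": "servo_tool", "data": {
  "increments": [
    [0.3, [0, 0, 0], -0.105],
    [0.3, [0, 0, 0], -0.105],
    [0.3, [0, 0, 0], -0.105],
    [0.3, [0, 0, 0], -0.105],
    [0.3, [0, 0, 0], -0.105],
    [0.3, [0, 0, 0], 0],
    [0.3, [0, 0, 0], 0],
    [0.3, [0, 0, 0], 0]
  ]
}}

```text
clock: 2.15
ee_pos: [515.6, -50.8, 299.7]
tcp_rot: [-0.0, -0.045, 0.999, 0.0]
force: [0.0, -0.3, 1.0]
gripper_width: 59.8
gripper_force: 0.0
```

Run:
```python
from h import *
c=cam("wrist"); save(c,"pics/w1.png"); o=robot.get_obs()
print(o["ee_pos"],q2R(o["tcp_rot"]).round(3).tolist(),o["gripper_width"],o["joint_positions"],c["t"])
```

```text
[515.6282242  -50.77864426 299.74873264] [[-0.996, -0.091, -0.0], [-0.091, 0.996, 0.0], [0.0, 0.0, -1.0]] 59.925305474681196 [-1.63822113e-01 -1.12746702e-01  1.34512677e+00 -1.58194394e-05
  1.90941912e+00 -1.82551976e+00] [439.9975836  -57.65996084 423.52973296]
```

View pics/w1.png

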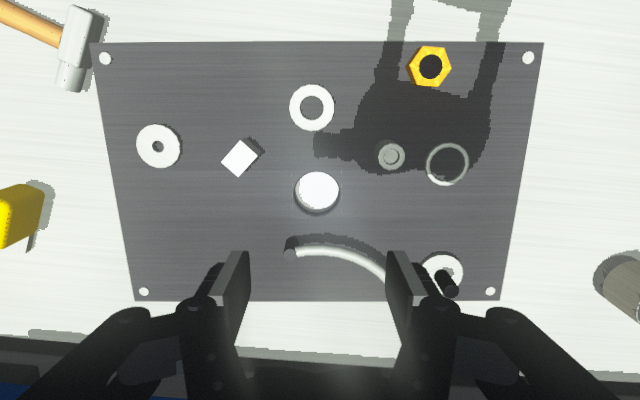

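Wrist view: mid ring at (312,107), small at (158,146), large at (447,164), opening about (317,192), socket (391,156), block (241,157), nut (430,67), keeper pad (442,270). Next I'll rectify it to a top view in fixture axes to refine these.

```bash
cat >> h.py <<'E'
def rect(c,o,yaw,x0,x1,y0,y1,z,s):
    # top view: columns = fixture y (x0..), rows = fixture x ; s px per mm
    X,Y=np.meshgrid(np.arange(x0,x1,1/s),np.arange(y0,y1,1/s),indexing="ij")
    cs,sn=np.cos(yaw),np.sin(yaw)
    P=np.stack([o[0]+cs*X-sn*Y,o[1]+sn*X+cs*Y,np.full_like(X,z)],-1)
    p=proj(c,P).astype(np.float32).reshape(*X.shape,2)
    return cv2.remap(c["frame"],p[...,0].copy(),p[...,1].copy(),cv2.INTER_CUBIC)
def ringfind(c,seed,z=52,thr=None,r=45):
    # ring outer circle: rectify about seed, threshold, largest contour near centre
    s=4;im=rect(c,seed,0,-r,r,-r,r,z,s).astype(float).mean(2)
    t=thr or (np.percentile(im,15)+np.percentile(im,97))/2
    m=(im>t).astype(np.uint8)
    cn,_=cv2.findContours(m,cv2.RETR_EXTERNAL,cv2.CHAIN_APPROX_NONE)
    k=max(cn,key=cv2.contourArea); e=cv2.fitEllipse(k)
    return (np.array(seed)+np.array([e[0][1],e[0][0]])/s-r).round(2),np.array(e[1]).round(1)/s
E
python3 - <<'E'
from h import *
d=np.load("pics/w1.npz"); c={k:d[k] for k in d.files}
for n,s in dict(small=(513,-223),mid=(458,-63),large=(504,89)).items(): print(n,ringfind(c,s,r=34))
cor=onplane(c,[(92,43),(544,43),(499,300),(136,301)],45)[:,:2]; print(cor.round(1).tolist())
scr=onplane(c,[(105,58),(528,58),(490,291),(144,291)],45)[:,:2]; print("screws",scr.round(1).tolist(),scr.mean(0), np.arctan2(*(-(scr[1]-scr[0])[0],(scr[1]-scr[0])[1])),np.arctan2(*(-(scr[2]-scr[3])[0],(scr[2]-scr[3])[1])))
print("mouth px",onplane(c,[(317,193)],45))
im=rect(c,(551.5,-50),.093,-38,38,-38,38,45,7); im=im[:,:,::-1].copy()
for r in(25.75,): cv2.circle(im,(266,266),int(r*7),(0,0,255),1)
cv2.imwrite("pics/m1.png",cv2.convertScaleAbs(im,alpha=1.3,beta=10))
E
```

```text
small (array([ 511.85, -223.18]), array([46.375, 46.525]))
mid (array([457.56, -62.67]), array([46.1  , 46.425]))
large (array([504.21,  88.8 ]), array([46.2  , 48.225]))
[[413.6, -289.0], [372.5, 166.0], [669.5, 192.3], [712.2, -262.7]]
screws [[427.0, -276.8], [388.1, 153.3], [657.8, 177.7], [696.7, -251.6]] [542.36318816 -49.33911066] 0.09016972771504032 0.09039555960272429
mouth px [[550.54381543 -48.30207026  45.        ]]
```

View pics/m1.png

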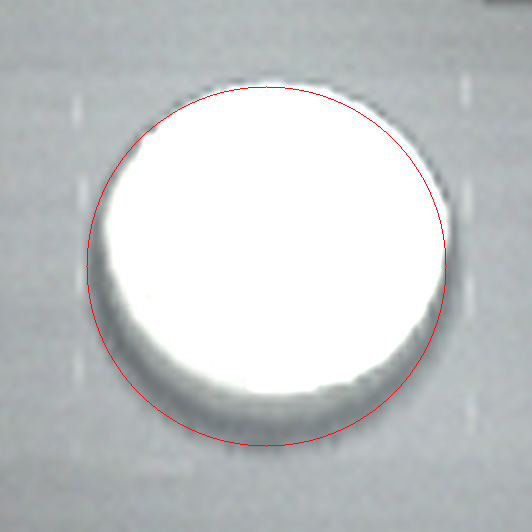

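The rim fits a circle centred at about crop (270,263), so the mouth is near world (551.2,-49.3). Next I'll get the fingertip height from the depth image while moving above the small ring.

Request:
{"op": "servo_tool", "data": {
  "increments": [
    [0.35, [0.25, -2.14, 2.7], 0],
    [0.35, [0.25, -2.14, 2.7], 0],
    [0.35, [0.24, -2.14, 2.7], 0],
    [0.35, [0.24, -2.14, 2.7], 0],
    [0.35, [0.24, -2.14, 2.7], 0],
    [0.35, [0.24, -2.14, 2.7], 0],
    [0.35, [0.24, -2.15, 2.7], 0],
    [0.35, [0.24, -2.15, 2.7], 0]
  ]
}}

```text
clock: 2.87
ee_pos: [512.1, -224.3, 82.7]
tcp_rot: [0.0, -0.046, 0.999, -0.0]
force: [0.6, -0.4, -0.3]
gripper_width: 55.3
gripper_force: 0.0
```

Run:
```python
from h import *
c=cam("wrist"); save(c,"pics/w2.png"); o=robot.get_obs(); print(o["ee_pos"],o["gripper_width"],o["joint_positions"][5])
Z=c["range_z"]; v,u=np.mgrid[0:400,0:640]; m=(Z>60)
p=cv2.undistortPoints(np.stack([u[m],v[m]],-1).astype(float).reshape(-1,1,2),c["K"],c["distortion"]).reshape(-1,2)
P=np.c_[p,np.ones(len(p))]*Z[m][:,None]@c["R"].T+c["t"]
T=(P-np.array(o["ee_pos"]))@q2R(o["tcp_rot"])
f=(abs(T[:,0])<14)&(abs(T[:,1])<46)&(abs(T[:,1])>20)&(T[:,2]<23)&(T[:,2]>0)
for sg in(-1,1):
    g=f&(T[:,1]*sg>0); print(g.sum(), np.percentile(T[g],[0,1,50,99,100],axis=0).round(1).tolist())
h=(abs(P[:,2]-45)<15)&(abs(T[:,0])<80); print("plate z",np.median(P[h,2]))
print(ringfind(c,(511.9,-223.2),r=30))
```

```text
[ 509.00465347 -226.49189007   75.82452717] 55.651591381488934 -2.1380560925244887
241 [[-14.0, -38.1, 0.0], [-13.2, -37.1, 0.0], [3.0, -26.0, 2.5], [8.7, -25.7, 8.1], [9.0, -25.7, 8.5]]
286 [[-13.7, 20.1, 0.0], [-12.8, 20.7, 0.1], [1.6, 29.7, 3.3], [8.8, 40.9, 23.0], [9.2, 41.6, 23.0]]
plate z 45.216859443750295
(array([ 509.7 , -225.31]), array([34.075, 44.975]))
```

View pics/w2.png

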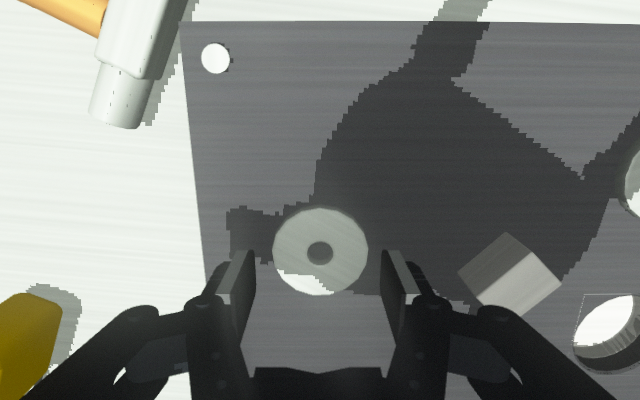

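The small ring is between the open pads at (320,251), and the mouth is visible at (622,330). The pose changed after the move call, so I'll check whether it has settled.

Run:
```python
from h import *
for i in range(3):
    o=robot.get_obs(); print(o["clock"],np.round(o["ee_pos"],1),np.abs(o["qd"]).max(),o["force"]); c=cam("wrist")
o=robot.get_obs(); c=cam("wrist"); save(c,"pics/w3.png")
im=cv2.cvtColor(c["frame"],cv2.COLOR_RGB2GRAY)
p0=onplane(c,[(320,251)],52); print(p0, c["t"])
```

```text
2.9167 [ 509.  -226.5   75.8] 0.11472137828048855 [-4.39005593 -0.97916713 -4.49795721]
2.9667 [ 509.1 -224.5   77.8] 0.06820856337511177 [-1.42718176  0.65839609 -0.69698016]
3.0167 [ 510.5 -223.6   80.8] 0.056615583198103905 [0.10760386 0.05161743 0.18902704]
[[ 510.66846977 -222.07041549   52.        ]] [ 436.36742437 -230.26383165  207.17973971]
```

Request:
{"op": "servo_tool", "data": {
  "increments": [
    [0.35, [0, 0, 0.2], 0],
    [0.35, [0, 0, 0.2], 0],
    [0.35, [0, 0, 0.2], 0],
    [0.35, [0, 0, 0.2], 0],
    [0.35, [0, 0, 0.2], 0],
    [0.35, [0, 0, 0], 0],
    [0.35, [0, 0, 0], 0],
    [0.35, [0, 0, 0], 0]
  ]
}}

```text
clock: 3.78
ee_pos: [512.3, -223.3, 73.9]
tcp_rot: [-0.0, -0.047, 0.999, 0.0]
force: [-0.3, 0.2, -0.0]
gripper_width: 55.6
gripper_force: 0.0
```

Run:
```python
from h import *
c=cam("wrist"); save(c,"pics/w4.png"); o=robot.get_obs(); print(np.round(o["ee_pos"],1),o["gripper_width"])
Z=c["range_z"]
def tool(u,v):
    p=cv2.undistortPoints(np.array([[[u,v]]],float),c["K"],c["distortion"])[0,0]
    P=c["R"]@(np.array([*p,1])*Z[v,u])+c["t"]
    return (q2R(o["tcp_rot"]).T@(P-o["ee_pos"])).round(1)
for u in(238,244,250): print(u,[(v,tool(u,v).tolist()) for v in range(240,275,4)])
print(ringfind(c,(511.9,-223.2),r=28))
P=np.array(o["ee_pos"])
for zt in (8,13,19):
    print(zt,proj(c,P+np.array([[9,-27,zt],[9,27,zt]])@q2R(o["tcp_rot"]).T).round(0).tolist())
```

```text
[ 512.3 -223.4   74. ] 55.4347782614207
238 [(240, [8.2, -37.7, 28.3]), (244, [5.7, -38.0, 29.2]), (248, [4.4, -37.8, 27.6]), (252, [12.1, -32.9, 7.4]), (256, [11.8, -32.2, 4.3]), (260, [11.9, -31.4, 0.7]), (264, [11.9, -30.7, -2.7]), (268, [11.7, -30.1, -5.5]), (272, [11.4, -29.6, -8.0])]
244 [(240, [8.1, -34.9, 28.5]), (244, [5.9, -35.1, 28.8]), (248, [3.7, -35.2, 29.0]), (252, [11.8, -30.5, 8.0]), (256, [11.7, -29.8, 4.7]), (260, [11.6, -29.2, 1.2]), (264, [11.5, -28.5, -1.9]), (268, [11.8, -27.8, -5.7]), (272, [10.3, -27.8, -6.0])]
250 [(240, [7.9, -32.1, 28.9]), (244, [5.8, -32.3, 29.1]), (248, [3.5, -32.4, 29.4]), (252, [11.7, -28.1, 8.3]), (256, [10.8, -27.8, 6.4]), (260, [9.2, -27.8, 5.9]), (264, [7.3, -27.9, 6.0]), (268, [6.6, -27.6, 4.0]), (272, [4.5, -27.8, 4.4])]
(array([ 504.76, -225.15]), array([30.75 , 36.425]))
8 [[253.0, 258.0], [382.0, 258.0]]
13 [[255.0, 253.0], [380.0, 253.0]]
19 [[257.0, 247.0], [378.0, 247.0]]
```

```bash
python3 -c "
import cv2
a=cv2.imread('pics/w4.png')[190:390,180:460];cv2.imwrite('pics/w4c.png',cv2.convertScaleAbs(cv2.resize(a,None,fx=2.8,fy=2.8,interpolation=2),alpha=1.6,beta=25))"
```

```text
(no output)
```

View pics/w4c.png

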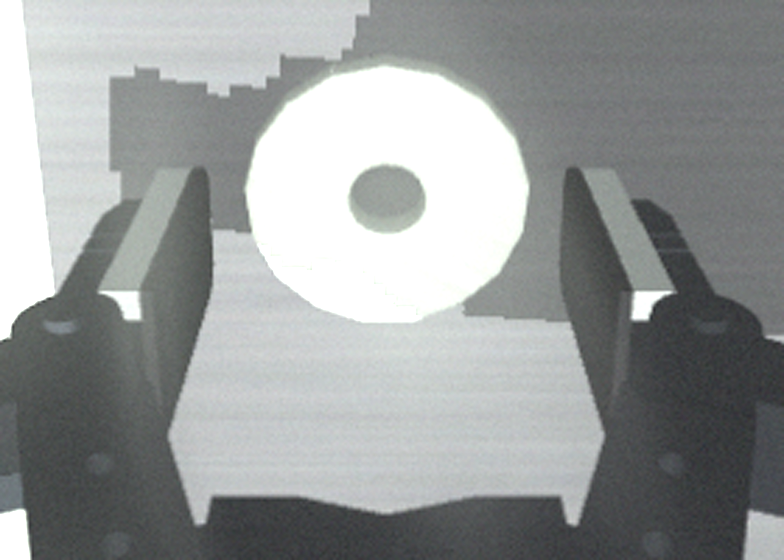

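The ring is between the pads, centred at crop (387,194). The pad tips are at row 168, which puts them about 9.5 mm ahead of the TCP.

Run:
```python
from h import *
d=np.load("pics/w4.npz"); c={k:d[k] for k in d.files}
Rt=q2R(robot.get_obs()["tcp_rot"]); 
for q in[(387,194.5),(387,67),(387,322),(246,192),(528,192)]:
    w=onplane(c,[(180+(q[0]+.5)/2.8-.5,190+(q[1]+.5)/2.8-.5)],52)[0]
    print(w.round(1),(Rt.T@(w-np.array([512.3,-223.4,74]))).round(1))
```

```text
[ 510.9 -223.3   52. ] [ 1.4  0.2 22. ]
[ 488.7 -225.4   52. ] [23.7  0.2 22. ]
[ 535.2 -221.    52. ] [-23.    0.2  22. ]
[ 512.6 -246.5   52. ] [  1.8 -23.   22. ]
[ 508.3 -200.2   52. ] [ 1.8 23.5 22. ]
```

Request:
{"op": "servo_tool", "data": {
  "increments": [
    [0.35, [0, 0, 0.4], 0],
    [0.35, [0, 0, 0.4], 0],
    [0.35, [0, 0, 0.4], 0],
    [0.35, [0, 0, 0.25], 0],
    [0.35, [0, 0, 0.15], 0],
    [0.35, [0, 0, 0], 0],
    [0.35, [0, 0, 0], 0],
    [0.35, [0, 0, 0], 0]
  ],
  "grip_force": 20
}}

```text
clock: 4.5
ee_pos: [512.3, -223.4, 59.9]
tcp_rot: [0.0, -0.047, 0.999, -0.0]
force: [-5.4, 2.4, 11.7]
gripper_width: 55.5
gripper_force: 6.0
```

Request:
{"op": "servo_tool", "data": {
  "increments": [
    [0.4, [0, 0, 0], 0],
    [0.44, [0, 0, 0], 0],
    [0.46, [0, 0, 0], 0],
    [0.48, [0, 0, 0], 0],
    [0.5, [0, 0, 0], 0],
    [0.5, [0, 0, 0], 0],
    [0.5, [0, 0, 0], 0],
    [0.5, [0, 0, 0], 0]
  ]
}}

```text
clock: 5.17
ee_pos: [513.6, -223.5, 61.5]
tcp_rot: [0.002, -0.047, 0.999, -0.001]
force: [-3.2, 2.7, 15.7]
gripper_width: 47.5
gripper_force: 23.2
```

Request:
{"op": "servo_tool", "data": {
  "increments": [
    [0.38, [0, 0, 0], 0],
    [0.38, [0, 0, 0], 0],
    [0.38, [0, 0, -0.25], 0],
    [0.38, [0, 0, -0.25], 0],
    [0.38, [0, 0, 0], 0],
    [0.38, [0, 0, 0], 0],
    [0.38, [0, 0, 0], 0],
    [0.38, [0, 0, 0], 0]
  ]
}}

```text
clock: 5.83
ee_pos: [512.0, -223.2, 62.3]
tcp_rot: [-0.0, -0.047, 0.999, 0.0]
force: [-0.4, 0.9, -0.1]
gripper_width: 52.9
gripper_force: 0.0
```

Request:
{"op": "servo_tool", "data": {
  "increments": [
    [0.42, [0, 0, 0], 0],
    [0.44, [0, 0, 0], 0],
    [0.46, [0, 0, 0], 0],
    [0.48, [0, 0, 0], 0],
    [0.5, [0, 0, 0], 0],
    [0.5, [0, 0, 0], 0],
    [0.5, [0, 0, 0], 0],
    [0.5, [0, 0, 0], 0]
  ]
}}

```text
clock: 6.5
ee_pos: [512.3, -223.3, 62.9]
tcp_rot: [0.0, -0.047, 0.999, -0.0]
force: [-0.6, 0.0, 1.4]
gripper_width: 46.7
gripper_force: 20.6
```

Request:
{"op": "servo_tool", "data": {
  "increments": [
    [0.5, [-0.6, 0.4, 0], 0],
    [0.5, [-1.2, 0.9, 0], 0],
    [0.5, [-1.2, 0.9, 0], 0],
    [0.5, [-1.2, 0.9, 0], 0],
    [0.5, [-1.2, 0.9, 0], 0],
    [0.5, [-0.8, 0.7, 0], 0],
    [0.5, [-0.3, 0.3, 0], 0],
    [0.5, [0, 0, 0], 0]
  ]
}}

```text
clock: 7.17
ee_pos: [573.4, -166.1, 62.9]
tcp_rot: [0.0, -0.048, 0.999, 0.0]
force: [0.3, 0.6, 1.6]
gripper_width: 47.0
gripper_force: 20.7
```

Request:
{"op": "servo_tool", "data": {
  "increments": [
    [0.5, [0, 0.6, 0], 0],
    [0.5, [0, 1.0, 0], 0],
    [0.5, [0, 1.2, 0], 0],
    [0.5, [0, 1.2, 0], 0],
    [0.5, [0, 1.0, 0], 0],
    [0.5, [0, 0.6, 0], 0],
    [0.5, [0, 0.4, 0], 0],
    [0.5, [0, 0, 0], 0]
  ]
}}

```text
clock: 7.83
ee_pos: [566.6, -106.5, 62.9]
tcp_rot: [-0.0, -0.047, 0.999, 0.0]
force: [-0.1, -0.4, 1.1]
gripper_width: 47.0
gripper_force: 20.6
```

Run:
```python
from h import *
c=cam("wrist"); save(c,"pics/w5.png"); o=robot.get_obs(); print(np.round(o["ee_pos"],2),o["gripper_width"],o["force"])
c2=cam("side"); 
a=rect(c,o["ee_pos"],.092,-70,70,-60,80,52,3.4)[:,:,::-1]; cv2.imwrite("pics/w5r.png",a)
```

```text
[ 566.72 -107.08   62.91] 46.44765539896574 [-0.24887932  0.66559902  1.71401603]
```

View pics/w5.png

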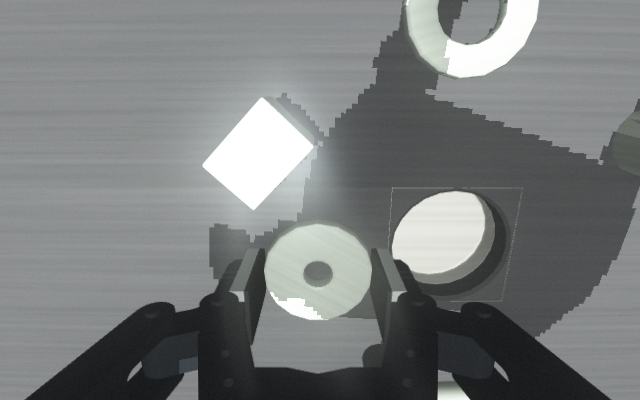

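The ring is gripped at (318,272), and the opening is to its right at about (452,243) with a thin square seam around it. I'll fit both circles numerically on their planes.

```bash
cat >> h.py <<'E'
def circ(c,seed,z,rs,span=5):
    s=4; g=cv2.cvtColor(c["frame"],cv2.COLOR_RGB2GRAY); c2=dict(c,frame=g)
    H=40; im=cv2.GaussianBlur(rect(c2,seed,0,-H,H,-H,H,z,s).astype(np.float32),(0,0),1.5)
    th=np.linspace(0,2*np.pi,180,endpoint=False); best=[]
    for r in rs:
      for dx in np.arange(-span,span+.01,.25):
        for dy in np.arange(-span,span+.01,.25):
          def sm(R): return cv2.remap(im,((dy+R*np.sin(th)+H)*s).astype(np.float32)[None],((dx+R*np.cos(th)+H)*s).astype(np.float32)[None],1)[0]
          best.append((np.minimum(abs(sm(r+.75)-sm(r-.75)),25).mean(),seed[0]+dx,seed[1]+dy,r))
    best.sort(reverse=True); return np.array(best[:12]).mean(0).round(2),np.array(best[:12]).std(0).round(2)
E
python3 - <<'E'
from h import *
d=np.load("pics/w5.npz"); c={k:d[k] for k in d.files}
print("mouth",circ(c,(551.2,-49.3),45,(25.25,25.75,26.25)))
print("ring",circ(c,(566.7,-107),52,(23,23.5,24)))
d=np.load("pics/w1.npz"); c={k:d[k] for k in d.files}
print("mouth w1",circ(c,(551.2,-49.3),45,(25.25,25.75,26.25)))
for n,s in dict(small=(511.9,-223.2),mid=(457.6,-62.7),large=(504.2,88.8)).items(): print(n,circ(c,s,52,(23,23.5,24)))
d=np.load("pics/w5.npz"); c={k:d[k] for k in d.files}
print("seam corners",onplane(c,[(393,188),(521,188),(504,300)],45).round(1).tolist())
E
```

```text
mouth (array([ 19.61, 551.35, -49.47,  25.42]), array([0.18, 0.22, 0.26, 0.24]))
ring (array([  25.  ,  566.82, -106.67,   23.33]), array([0.  , 0.16, 0.41, 0.24]))
mouth w1 (array([ 21.71, 552.03, -49.09,  26.04]), array([0.05, 0.29, 0.22, 0.25]))
small (array([  25.  ,  512.5 , -223.01,   23.38]), array([0.  , 0.12, 0.34, 0.22]))
mid (array([ 25.  , 458.1 , -62.6 ,  23.25]), array([0.  , 0.14, 0.31, 0.25]))
large (array([ 24.76, 503.55,  88.84,  23.17]), array([0.04, 0.31, 0.22, 0.24]))
seam corners [[527.2, -78.4, 45.0], [522.0, -24.1, 45.0], [576.4, -17.4, 45.0]]
```

Request:
{"op": "servo_tool", "data": {
  "increments": [
    [0.5, [0.2, 0.6, 0], 0],
    [0.5, [0.2, 1.1, 0], 0],
    [0.5, [0.2, 1.2, 0], 0],
    [0.5, [0.2, 1.2, 0], 0],
    [0.5, [0.2, 1.0, 0], 0],
    [0.5, [0, 0.6, 0], 0],
    [0.5, [0, 0.15, 0], 0],
    [0.5, [0, 0, 0], 0]
  ]
}}

```text
clock: 8.6
ee_pos: [551.0, -49.6, 62.4]
tcp_rot: [-0.0, -0.047, 0.999, 0.0]
force: [0.2, 0.2, -0.8]
gripper_width: 46.9
gripper_force: 20.7
```

Request:
{"op": "servo_tool", "data": {
  "increments": [
    [0.5, [0, 0, 0], 0],
    [0.5, [0, 0, 0], 0],
    [0.42, [0, 0, 0], 0],
    [0.4, [0, 0, 0], 0],
    [0.36, [0, 0, 0], 0],
    [0.36, [0, 0, 0], 0],
    [0.36, [0, 0, 0], 0],
    [0.36, [0, 0, 0], 0]
  ]
}}

```text
clock: 9.27
ee_pos: [551.4, -50.5, 62.9]
tcp_rot: [0.0, -0.047, 0.999, -0.0]
force: [0.2, -0.7, 0.4]
gripper_width: 54.8
gripper_force: 0.0
```

```bash
cat >> h.py <<'E'
def depthz(c,xy,r):
    Z=c["range_z"]; v,u=np.mgrid[0:400,0:640]; m=Z>60
    p=cv2.undistortPoints(np.stack([u[m],v[m]],-1).astype(float).reshape(-1,1,2),np.array(c["K"]),np.array(c["distortion"])).reshape(-1,2)
    P=np.c_[p,np.ones(len(p))]*Z[m][:,None]@c["R"].T+c["t"]
    k=np.hypot(*(P[:,:2]-xy).T)<r; return P[k]
E
python3 - <<'E'
from h import *
c=cam("wrist"); save(c,"pics/w6.png"); o=robot.get_obs(); print(np.round(o["ee_pos"],2),o["gripper_width"],o["force"])
P=depthz(c,(551.4,-49.5),20); print(len(P),np.percentile(P[:,2],[5,25,50,75,95]).round(1))
d=np.hypot(*(P[:,:2]-[551.4,-49.5]).T); k=(d>8)&(P[:,2]<60); A=np.c_[P[k,:2]-[551.4,-49.5],np.ones(k.sum())]; print(np.linalg.lstsq(A,P[k,2],rcond=None)[0].round(3))
E
```

```text
[551.4  -50.5   62.93] 54.43004883955815 [-0.78368614 -0.71547328 -0.1229686 ]
8652 [ 27.5  28.9  29.9 122.5 126.4]
[-2.0000e-03 -2.0000e-03  2.9046e+01]
```

Request:
{"op": "servo_tool", "data": {
  "increments": [
    [0.33, [0, 0, -0.8], 0],
    [0.33, [0, 0, -1.2], 0],
    [0.33, [0.8, -0.03, 0], 0],
    [0.33, [2.0, -0.1, 0], 0],
    [0.33, [2.6, -0.1, 0], 0],
    [0.33, [2.2, -0.1, 0], 0],
    [0.33, [1.3, 0, 0], 0],
    [0.33, [0.5, 0, 0], 0]
  ]
}}

```text
clock: 9.98
ee_pos: [456.6, -62.7, 83.6]
tcp_rot: [0.0, -0.046, 0.999, -0.0]
force: [0.3, 0.4, 0.2]
gripper_width: 57.3
gripper_force: 0.0
```

Request:
{"op": "servo_tool", "data": {
  "increments": [
    [0.33, [0, 0, 0], 0],
    [0.33, [0, 0, 0], 0],
    [0.33, [0, 0, 0.5], 0],
    [0.33, [0, 0, 0.3], 0],
    [0.33, [0, 0, 0.2], 0],
    [0.33, [0, 0, 0], 0],
    [0.33, [0, 0, 0], 0],
    [0.33, [0, 0, 0], 0]
  ]
}}

```text
clock: 10.65
ee_pos: [458.2, -62.4, 72.7]
tcp_rot: [-0.0, -0.047, 0.999, 0.0]
force: [0.6, -0.7, 0.0]
gripper_width: 57.3
gripper_force: 0.0
```

Run:
```python
from h import *
c=cam("wrist"); save(c,"pics/w7.png"); o=robot.get_obs(); print(np.round(o["ee_pos"],2),o["gripper_width"],o["force"])
r=circ(c,(458.1,-62.6),52,(23,23.5,24)); print(r)
Rt=q2R(o["tcp_rot"]); print((Rt.T@(np.array([r[0][1],r[0][2],52])-o["ee_pos"])).round(2))
```

```text
[458.2  -62.43  72.87] 57.2142916513901 [-0.4466391   0.40555759 -0.31273744]
(array([ 24.89, 457.39, -62.58,  23.25]), array([0.03, 0.37, 0.19, 0.25]))
[ 0.81 -0.08 20.87]
```

Aligned. Next I'll descend, grip and drag the ring 60 mm towards the mouth.

Request:
{"op": "servo_tool", "data": {
  "increments": [
    [0.36, [0.05, 0, 0.5], 0],
    [0.36, [0, 0, 0.3], 0],
    [0.36, [0, 0, 0.2], 0],
    [0.36, [0, 0, 0], 0],
    [0.36, [0, 0, 0], 0],
    [0.4, [0, 0, 0], 0],
    [0.43, [0, 0, 0], 0],
    [0.46, [0, 0, 0], 0]
  ]
}}

```text
clock: 11.37
ee_pos: [457.8, -62.6, 63.2]
tcp_rot: [0.0, -0.047, 0.999, -0.0]
force: [-0.6, 1.1, 0.4]
gripper_width: 46.4
gripper_force: 11.1
```

Request:
{"op": "servo_tool", "data": {
  "increments": [
    [0.48, [0, 0, 0], 0],
    [0.5, [0, 0, 0], 0],
    [0.5, [0, 0, 0], 0],
    [0.5, [0, 0, 0], 0],
    [0.5, [0, 0, 0], 0],
    [0.5, [0, 0, 0], 0],
    [0.5, [-0.3, 0, 0], 0],
    [0.5, [-0.7, 0, 0], 0]
  ]
}}

```text
clock: 12.03
ee_pos: [467.4, -61.7, 63.3]
tcp_rot: [-0.0, -0.046, 0.999, -0.0]
force: [-1.6, -0.6, 5.9]
gripper_width: 45.7
gripper_force: 20.9
```

Request:
{"op": "servo_tool", "data": {
  "increments": [
    [0.5, [-0.8, 0, 0], 0],
    [0.5, [-0.8, 0, 0], 0],
    [0.5, [-0.5, 0, 0], 0],
    [0.5, [-0.3, 0, 0], 0],
    [0.5, [-0.1, 0, 0], 0],
    [0.5, [0, 0, 0], 0],
    [0.5, [0, 0, 0], 0],
    [0.5, [0, 0, 0], 0]
  ]
}}

```text
clock: 12.7
ee_pos: [493.3, -59.3, 63.3]
tcp_rot: [0.001, -0.047, 0.999, -0.0]
force: [0.4, 0.3, 4.8]
gripper_width: 46.1
gripper_force: 20.9
```

```bash
cat > meas.py <<'E'
from h import *
import sys
c=cam("wrist"); save(c,sys.argv[1]); o=robot.get_obs(); p=np.array(o["ee_pos"]); print(p.round(2),o["gripper_width"],o["force"])
r=circ(c,p[:2],52,(23,23.5,24)); print(r)
m=circ(c,(551.4,-49.5),45,(25.25,25.75,26.25)); print("mouth",m)
Rt=q2R(o["tcp_rot"]); f=lambda a:(Rt.T@(np.array([*a,0])-p)).round(2)[:2]
print("ring in tool",f(r[0][1:3]),"mouth in tool",f((551.4,-49.5)))
E
python3 meas.py pics/w8.png
```

```text
[493.27 -59.26  63.28] 45.90063223221621 [ 2.24994224 -0.12303458  5.07092368]
(array([ 24.68, 493.  , -59.39,  23.29]), array([0.01, 0.35, 0.28, 0.25]))
mouth (array([ 12.92, 549.92, -49.19,  25.33]), array([0.08, 0.24, 0.25, 0.19]))
ring in tool [ 0.38 -0.08] mouth in tool [-58.69   4.32]
```

Request:
{"op": "servo_tool", "data": {
  "increments": [
    [0.5, [-0.5, 0.06, 0], 0],
    [0.5, [-1.0, 0.08, 0], 0],
    [0.5, [-1.2, 0.1, 0], 0],
    [0.5, [-1.2, 0.1, 0], 0],
    [0.5, [-1.0, 0.06, 0], 0],
    [0.5, [-0.7, 0.04, 0], 0],
    [0.5, [-0.3, 0, 0], 0],
    [0.5, [0, 0, 0], 0]
  ]
}}

```text
clock: 13.42
ee_pos: [550.7, -49.2, 61.7]
tcp_rot: [-0.001, -0.047, 0.999, 0.0]
force: [1.5, 0.3, 0.5]
gripper_width: 46.0
gripper_force: 21.6
```

Request:
{"op": "servo_tool", "data": {
  "increments": [
    [0.5, [0, 0, 0], 0],
    [0.5, [0, 0, 0], 0],
    [0.5, [0, 0, 0], 0],
    [0.42, [0, 0, 0], 0],
    [0.4, [0, 0, 0], 0],
    [0.36, [0, 0, 0], 0],
    [0.36, [0, 0, 0], 0],
    [0.36, [0, 0, 0], 0]
  ]
}}

```text
clock: 14.08
ee_pos: [550.7, -49.4, 62.9]
tcp_rot: [-0.0, -0.047, 0.999, -0.0]
force: [0.1, -0.2, -0.2]
gripper_width: 54.5
gripper_force: 0.0
```

```bash
cat > chk.py <<'E'
from h import *
import sys
c=cam("wrist"); save(c,sys.argv[1]); o=robot.get_obs(); print(np.round(o["ee_pos"],2),o["gripper_width"],o["force"])
P=depthz(c,(551.4,-49.5),23); P=P[P[:,2]<60]; d=P[:,:2]-[551.4,-49.5]; r=np.hypot(*d.T)
for a,b in((0,5),(7,11),(13,18),(20,23)):
    k=(r>a)&(r<b); A=np.c_[d[k],np.ones(k.sum())]; print(a,b,k.sum(),np.percentile(P[k,2],[5,50,95]).round(1),np.linalg.lstsq(A,P[k,2],rcond=None)[0].round(3))
E
python3 chk.py pics/w9.png
```

```text
[550.73 -49.43  62.96] 54.805346198944164 [-1.31007272 -0.40391903 -0.53926642]
0 5 213 [21.1 22.1 27.3] [-0.165 -0.303 22.711]
7 11 854 [24.9 28.9 30.1] [-0.039 -0.061 28.697]
13 18 1924 [35.1 36.  37. ] [1.0000e-03 0.0000e+00 3.6046e+01]
20 23 1479 [35.  36.  36.9] [-7.0000e-03  0.0000e+00  3.5966e+01]
```

Request:
{"op": "servo_tool", "data": {
  "increments": [
    [0.33, [0, 0, -1.0], 0],
    [0.33, [0, 0, -2.5], 0],
    [0.33, [0, 0.5, -1.0], 0],
    [0.33, [0.4, 2.0, 0], 0],
    [0.33, [0.8, 3.0, 0], 0],
    [0.33, [0.9, 3.5, 0], 0],
    [0.33, [0.7, 2.7, 0], 0],
    [0.33, [0.4, 1.5, 0], 0]
  ]
}}

```text
clock: 14.8
ee_pos: [505.8, 82.0, 108.8]
tcp_rot: [0.001, -0.048, 0.999, 0.001]
force: [0.2, -0.1, 0.4]
gripper_width: 56.9
gripper_force: 0.0
```

Request:
{"op": "servo_tool", "data": {
  "increments": [
    [0.33, [0.17, 0.8, 0], 0],
    [0.33, [0, 0.2, 0], 0],
    [0.33, [0, 0, 1.0], 0],
    [0.33, [0, 0, 1.5], 0],
    [0.33, [0, 0, 0.7], 0],
    [0.33, [0, 0, 0.3], 0],
    [0.33, [0, 0, 0], 0],
    [0.33, [0, 0, 0], 0]
  ]
}}

```text
clock: 15.47
ee_pos: [504.2, 88.3, 72.8]
tcp_rot: [-0.0, -0.046, 0.999, -0.0]
force: [0.6, -1.1, -0.5]
gripper_width: 57.2
gripper_force: 0.0
```

```bash
python3 meas.py pics/w10.png
```

```text
[504.44  88.45  73.35] 57.261244044264686 [ 0.31522373  0.41625487 -0.29939973]
(array([ 24.97, 503.52,  89.22,  23.29]), array([0.03, 0.29, 0.24, 0.25]))
mouth (array([ 21.3 , 550.65, -47.71,  25.25]), array([0.16, 0.27, 0.22, 0.  ]))
ring in tool [0.89 0.86] mouth in tool [ -33.99 -141.69]
```

Request:
{"op": "servo_tool", "data": {
  "increments": [
    [0.36, [0.05, 0.08, 0.5], 0],
    [0.36, [0, 0, 0.3], 0],
    [0.36, [0, 0, 0.2], 0],
    [0.36, [0, 0, 0], 0],
    [0.36, [0, 0, 0], 0],
    [0.4, [0, 0, 0], 0],
    [0.43, [0, 0, 0], 0],
    [0.46, [0, 0, 0], 0]
  ]
}}

```text
clock: 16.18
ee_pos: [503.6, 89.7, 63.3]
tcp_rot: [0.0, -0.047, 0.999, 0.0]
force: [-0.5, -0.3, -0.4]
gripper_width: 46.5
gripper_force: 11.4
```

Request:
{"op": "servo_tool", "data": {
  "increments": [
    [0.48, [0, 0, 0], 0],
    [0.5, [0, 0, 0], 0],
    [0.5, [0, 0, 0], 0],
    [0.5, [0, 0, 0], 0],
    [0.5, [0, 0, 0], 0],
    [0.5, [0, 0, 0], 0],
    [0.5, [-0.3, -0.2, 0], 0],
    [0.5, [-0.7, -0.3, 0], 0]
  ]
}}

```text
clock: 16.85
ee_pos: [513.7, 85.8, 63.3]
tcp_rot: [0.0, -0.047, 0.999, 0.0]
force: [-1.5, 0.5, 5.8]
gripper_width: 46.3
gripper_force: 20.9
```

Request:
{"op": "servo_tool", "data": {
  "increments": [
    [0.5, [-1.0, -0.5, 0], 0],
    [0.5, [-1.0, -0.5, 0], 0],
    [0.5, [-0.8, -0.5, 0], 0],
    [0.5, [-0.5, -0.4, 0], 0],
    [0.5, [-0.2, -0.1, 0], 0],
    [0.5, [0, 0, 0], 0],
    [0.5, [0, 0, 0], 0],
    [0.5, [0, 0, 0], 0]
  ]
}}

```text
clock: 17.52
ee_pos: [551.3, 68.6, 63.3]
tcp_rot: [0.001, -0.046, 0.999, -0.0]
force: [1.4, -0.6, 5.1]
gripper_width: 46.1
gripper_force: 20.9
```

```bash
python3 meas.py pics/w11.png
```

```text
[551.1   68.69  63.29] 46.06254118210199 [ 1.6618382  -1.03719913  4.94549369]
(array([ 24.95, 551.2 ,  68.37,  23.33]), array([0.03, 0.26, 0.18, 0.24]))
mouth (array([ 23.81, 551.09, -47.75,  25.33]), array([0.11, 0.23, 0.25, 0.19]))
ring in tool [ 0.01 -0.3 ] mouth in tool [  10.76 -117.68]
```

Request:
{"op": "servo_tool", "data": {
  "increments": [
    [0.5, [0, -0.5, 0], 0],
    [0.5, [0, -1.0, 0], 0],
    [0.5, [0, -1.3, 0], 0],
    [0.5, [0, -1.3, 0], 0],
    [0.5, [0, -1.3, 0], 0],
    [0.5, [0, -1.0, 0], 0],
    [0.5, [0.2, -0.8, 0], 0],
    [0.5, [0.3, -0.8, 0], 0]
  ]
}}

```text
clock: 18.23
ee_pos: [553.3, -11.1, 63.3]
tcp_rot: [0.0, -0.047, 0.999, 0.001]
force: [0.4, 2.4, 6.2]
gripper_width: 46.0
gripper_force: 20.9
```

Request:
{"op": "servo_tool", "data": {
  "increments": [
    [0.5, [0.3, -0.8, 0], 0],
    [0.5, [0.2, -0.8, 0], 0],
    [0.5, [0.06, -0.8, 0], 0],
    [0.5, [0, -0.7, 0], 0],
    [0.5, [0, -0.47, 0], 0],
    [0.5, [0, -0.2, 0], 0],
    [0.5, [0, 0, 0], 0],
    [0.5, [0, 0, 0], 0]
  ]
}}

```text
clock: 18.9
ee_pos: [550.4, -49.0, 61.9]
tcp_rot: [-0.001, -0.047, 0.999, 0.0]
force: [-0.1, -0.3, -0.8]
gripper_width: 45.8
gripper_force: 20.6
```

Request:
{"op": "servo_tool", "data": {
  "increments": [
    [0.5, [0, 0, 0], 0],
    [0.5, [0, 0, 0], 0],
    [0.42, [0, 0, 0], 0],
    [0.4, [0, 0, 0], 0],
    [0.36, [0, 0, 0], 0],
    [0.36, [0, 0, 0], 0],
    [0.36, [0, 0, 0], 0],
    [0.36, [0, 0, 0], 0]
  ]
}}

```text
clock: 19.57
ee_pos: [551.0, -49.3, 63.0]
tcp_rot: [0.0, -0.047, 0.999, -0.0]
force: [-0.9, -0.2, -0.7]
gripper_width: 54.7
gripper_force: 0.0
```

```bash
python3 chk.py pics/w12.png
```

```text
[550.96 -49.29  62.92] 54.613856384890575 [-0.06278575  0.06162173 -0.45803473]
0 5 207 [21.2 22.1 26.5] [-0.147 -0.267 22.675]
7 11 852 [25.  29.  30.1] [-2.6000e-02 -5.9000e-02  2.8759e+01]
13 18 2009 [35.2 36.1 39.2] [ 3.4000e-02 -1.5000e-02  3.6331e+01]
20 23 1613 [42.1 43.  43.9] [-2.0000e-03  0.0000e+00  4.3014e+01]
```

All three rings are in, flat, with tops at 29, 36 and 43 mm in the right order. Next is the keeper.

Request:
{"op": "servo_tool", "data": {
  "increments": [
    [0.45, [0, 0, -1.2], 0],
    [0.5, [0, 0, -2.5], 0],
    [0.5, [0, 0, -2.5], 0],
    [0.5, [-1.0, 1.5, 0], 0],
    [0.5, [-1.8, 2.6, 0], 0],
    [0.5, [-2.2, 3.2, 0], 0],
    [0.5, [-2.2, 3.2, 0], 0],
    [0.5, [-1.6, 2.3, 0], 0]
  ]
}}

```text
clock: 20.28
ee_pos: [627.8, 89.0, 126.1]
tcp_rot: [0.001, -0.047, 0.999, 0.0]
force: [1.3, 0.3, 0.4]
gripper_width: 42.8
gripper_force: 0.0
```

Request:
{"op": "servo_tool", "data": {
  "increments": [
    [0.5, [-0.8, 1.3, 0], 0],
    [0.5, [-0.4, 0.57, 0], 0],
    [0.5, [0, 0, 0], 0.117],
    [0.5, [0, 0, 0], 0.117],
    [0.5, [0, 0, 0], 0.117],
    [0.5, [0, 0, 0], 0.117],
    [0.5, [0, 0, 0], 0.117],
    [0.5, [0, 0, 0], 0.117]
  ]
}}

```text
clock: 20.95
ee_pos: [636.8, 105.2, 125.8]
tcp_rot: [0.0, 0.303, 0.953, -0.0]
force: [-0.5, 0.4, 0.3]
gripper_width: 42.4
gripper_force: 0.0
```

Request:
{"op": "servo_tool", "data": {
  "increments": [
    [0.5, [0, 0, 0], 0.117],
    [0.5, [0, 0, 0], 0.117],
    [0.5, [0, 0, 0], 0.117],
    [0.5, [0, 0, 0], 0.117],
    [0.5, [0, 0, 0], 0],
    [0.5, [0, 0, 0], 0],
    [0.5, [0, 0, 0], 0],
    [0.5, [0, 0, 0], 0]
  ]
}}

```text
clock: 21.62
ee_pos: [636.8, 105.8, 125.1]
tcp_rot: [0.0, 0.512, 0.859, -0.0]
force: [-0.3, 0.5, 0.1]
gripper_width: 42.7
gripper_force: 0.0
```

Run:
```python
from h import *
c=cam("wrist"); save(c,"pics/w13.png"); o=robot.get_obs(); p=np.array(o["ee_pos"]); Rt=q2R(o["tcp_rot"]); print(p.round(2),Rt.round(3).tolist(),o["gripper_width"],o["force"],o["joint_positions"][5])
P=depthz(c,(636.8,106.1),30); k=(P[:,2]>84)&(P[:,2]<94); print(k.sum(),P[k].mean(0),P[k].min(0),P[k].max(0))
q=P[k]; q=q[abs(q[:,2]-90)<2]; e=cv2.minEnclosingCircle(q[:,:2].astype(np.float32)); print("knob",e)
w=np.array([*e[0],90]); b=np.array([710.8,-35.1]); d=w[:2]-b; print("R",np.hypot(*d),"q",np.pi+.0903-np.arctan2(d[1],d[0])); print("in tool",Rt.T@(w-p))
a=c["frame"][150:400,150:500,::-1]; cv2.imwrite("pics/w13c.png",cv2.convertScaleAbs(cv2.resize(a,None,fx=2,fy=2),alpha=1.3,beta=15))
```

```text
[636.84 105.94 125.04] [[-0.476, 0.88, 0.0], [0.88, 0.476, -0.0], [-0.0, 0.0, -1.0]] 42.735813559644164 [-0.1795565  -0.46081244 -0.16317251] -0.38345288148284457
996 [635.47372211 108.64144196  89.46742305] [627.25532889  99.188276    84.01405512] [644.93496463 116.53403647  91.95686253]
knob ((635.9010009765625, 107.7530746459961), 9.04615306854248)
R 161.2974302043508 q 1.1781920184037116
in tool [ 2.04229115  0.03785664 35.04255291]
```

Request:
{"op": "servo_tool", "data": {
  "increments": [
    [0.5, [0.1, 0, 0.5], 0],
    [0.5, [0, 0, 1.0], 0],
    [0.5, [0, 0, 1.2], 0],
    [0.5, [0, 0, 1.0], 0],
    [0.5, [0, 0, 0.6], 0],
    [0.5, [0, 0, 0.2], 0],
    [0.5, [0, 0, 0], 0],
    [0.6, [0, 0, 0], 0]
  ]
}}

```text
clock: 22.33
ee_pos: [636.5, 107.0, 79.9]
tcp_rot: [0.0, 0.513, 0.859, -0.0]
force: [0.5, 0.0, 0.3]
gripper_width: 34.5
gripper_force: 0.0
```

Request:
{"op": "servo_tool", "data": {
  "increments": [
    [0.65, [0, 0, 0], 0],
    [0.7, [0, 0, 0], 0],
    [0.75, [0, 0, 0], 0],
    [0.78, [0, 0, 0], 0],
    [0.82, [0, 0, 0], 0],
    [0.85, [0, 0, 0], 0],
    [0.85, [0, 0, 0], 0],
    [0.85, [0, 0, 0], 0]
  ]
}}

```text
clock: 23.0
ee_pos: [636.6, 107.0, 80.4]
tcp_rot: [0.0, 0.513, 0.859, 0.0]
force: [0.5, -0.6, 3.8]
gripper_width: 17.3
gripper_force: 19.8
```

Request:
{"op": "servo_tool", "data": {
  "increments": [
    [0.85, [-0.013, -0.64, 0], -0.04],
    [0.85, [-0.029, -0.96, 0], -0.06],
    [0.85, [-0.029, -0.96, 0], -0.06],
    [0.85, [-0.029, -0.96, 0], -0.06],
    [0.85, [-0.029, -0.96, 0], -0.06],
    [0.85, [-0.029, -0.96, 0], -0.06],
    [0.85, [-0.013, -0.64, 0], -0.04],
    [0.85, [0, 0, 0], 0]
  ]
}}

```text
clock: 23.67
ee_pos: [589.0, 68.3, 80.4]
tcp_rot: [-0.0, 0.341, 0.94, 0.0]
force: [-2.6, 0.5, 3.4]
gripper_width: 16.9
gripper_force: 20.0
```

Request:
{"op": "servo_tool", "data": {
  "increments": [
    [0.85, [-0.013, -0.64, 0], -0.04],
    [0.85, [-0.029, -0.96, 0], -0.06],
    [0.85, [-0.029, -0.96, 0], -0.06],
    [0.85, [-0.029, -0.96, 0], -0.06],
    [0.85, [-0.029, -0.96, 0], -0.06],
    [0.85, [-0.029, -0.96, 0], -0.06],
    [0.85, [-0.013, -0.64, 0], -0.04],
    [0.85, [0, 0, 0], 0]
  ]
}}

```text
clock: 24.33
ee_pos: [559.8, 15.4, 80.4]
tcp_rot: [-0.0, 0.158, 0.987, -0.0]
force: [-4.3, 0.5, 6.2]
gripper_width: 17.2
gripper_force: 20.1
```

Request:
{"op": "servo_tool", "data": {
  "increments": [
    [0.85, [-0.013, -0.64, 0], -0.04],
    [0.85, [-0.029, -0.96, 0], -0.06],
    [0.85, [-0.029, -0.96, 0], -0.06],
    [0.85, [-0.029, -0.96, 0], -0.06],
    [0.85, [-0.029, -0.96, 0], -0.06],
    [0.85, [-0.013, -0.64, 0], -0.04],
    [0.85, [-0.004, -0.32, 0], -0.02],
    [0.85, [0, 0, 0], 0]
  ]
}}

```text
clock: 25.0
ee_pos: [552.0, -38.1, 80.4]
tcp_rot: [-0.001, -0.011, 1.0, -0.0]
force: [-5.3, -1.4, 6.3]
gripper_width: 17.5
gripper_force: 20.2
```

Request:
{"op": "servo_tool", "data": {
  "increments": [
    [0.85, [0, 0, 0], 0],
    [0.85, [0, 0, 0], 0],
    [0.85, [0, 0, 0], 0],
    [0.85, [0, 0, 0], 0],
    [0.85, [0, 0, 0], 0],
    [0.85, [0, 0, 0], 0],
    [0.85, [0, 0, 0], 0],
    [0.85, [0, 0, 0], 0]
  ]
}}

```text
clock: 25.67
ee_pos: [552.0, -37.8, 80.4]
tcp_rot: [-0.001, -0.01, 1.0, -0.0]
force: [-4.3, -1.2, 6.0]
gripper_width: 17.5
gripper_force: 20.2
```

Request:
{"op": "servo_tool", "data": {
  "increments": [
    [0.85, [0, -0.4, 0], -0.03],
    [0.85, [0, -0.5, 0], -0.03],
    [0.85, [0, -0.26, 0], -0.013],
    [0.85, [0, 0, 0], 0],
    [0.85, [0, 0, 0], 0],
    [0.85, [0, 0, 0], 0],
    [0.85, [0, 0, 0], 0],
    [0.85, [0, 0, 0], 0]
  ]
}}

```text
clock: 26.33
ee_pos: [552.7, -49.4, 80.4]
tcp_rot: [-0.001, -0.047, 0.999, -0.0]
force: [-4.6, -0.7, 5.9]
gripper_width: 17.5
gripper_force: 20.2
```

Run:
```python
from h import *
o=robot.get_obs(); p=np.array(o["ee_pos"]); print(p.round(2),o["force"])
cs,sn=np.cos(.0903),np.sin(.0903); d=p[:2]-[551.4,-49.5]; print("fixture offset x,y",cs*d[0]+sn*d[1],-sn*d[0]+cs*d[1])
c=cam("wrist"); save(c,"pics/w14.png")
print("pad",circ(c,(551.4,-49.5),54,(26.5,27)))
for n,s in(("scene",None),("side",None)):
    c=cam(n); save(c,f"pics/{n}2.png"); print(n,circ(c,(551.4,-49.5),54,(26.5,27)))
```

```text
[552.68 -49.45  80.35] [-4.63995961 -0.73984298  5.87180212]
fixture offset x,y 1.2781555871208745 -0.060845713183676944
pad (array([ 18.54, 551.3 , -49.77,  26.54]), array([0.06, 0.28, 0.33, 0.14]))
scene (array([  5.96, 550.38, -51.73,  27.  ]), array([0.02, 0.33, 0.19, 0.  ]))
side (array([ 14.97, 554.71, -47.35,  26.83]), array([0.04, 0.36, 0.22, 0.24]))
```

Centred to within about 0.3 mm along the slide. Release, go up, then check.

Request:
{"op": "servo_tool", "data": {
  "increments": [
    [0.8, [0, 0, 0], 0],
    [0.7, [0, 0, 0], 0],
    [0.6, [0, 0, 0], 0],
    [0.5, [0, 0, 0], 0],
    [0.5, [0, 0, 0], 0],
    [0.5, [0, 0, -0.4], 0],
    [0.5, [0, 0, -1.2], 0],
    [0.5, [0, 0, -2.0], 0]
  ]
}}

```text
clock: 27.15
ee_pos: [551.7, -49.1, 114.6]
tcp_rot: [-0.002, -0.048, 0.999, 0.0]
force: [0.7, -0.1, -0.4]
gripper_width: 42.6
gripper_force: 0.0
```

Request:
{"op": "servo_tool", "data": {
  "increments": [
    [0.5, [0, 0, -3.0], 0],
    [0.5, [0, 0, -3.5], 0],
    [0.5, [0, 0, -3.5], 0],
    [0.5, [0, 0, -3.0], 0],
    [0.5, [0, 0, -2.0], 0],
    [0.5, [0, 0, -1.0], 0],
    [0.5, [0, 0, 0], 0],
    [0.5, [0, 0, 0], 0]
  ]
}}

```text
clock: 27.82
ee_pos: [552.9, -49.3, 275.7]
tcp_rot: [0.0, -0.048, 0.999, -0.0]
force: [0.1, -0.9, -0.5]
gripper_width: 42.4
gripper_force: 0.0
```

Run:
```python
from h import *
c=cam("wrist"); c=cam("wrist"); save(c,"pics/w15.png"); o=robot.get_obs(); print(np.round(o["ee_pos"],1),o["force"])
print("pad",circ(c,(551.4,-49.5),54,(26.5,27)))
P=depthz(c,(551.4,-49.5),25); q=P[abs(P[:,2]-90)<2.5]; print("knob",cv2.minEnclosingCircle(q[:,:2].astype(np.float32)) if len(q) else None)
k=(abs(P[:,2]-54)<3); print(k.sum(),P[k].mean(0))
b=np.array([710.8,-35.1])
```

```text
[552.4 -49.2 273.6] [-0.70915609  0.10622815  0.39015828]
pad (array([ 22.73, 551.65, -49.75,  26.54]), array([0.01, 0.37, 0.37, 0.14]))
knob ((551.0781860351562, -49.63175964355469), 8.778039932250977)
1508 [549.64627289 -49.59794115  54.02660509]
```

View pics/w15.png

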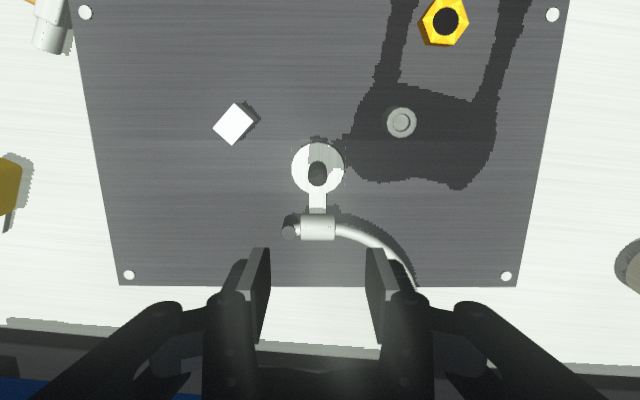

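The keeper's pad is centred over the opening at (317,168), and the block, socket and nut are where they were. Handing in.

```bash
python3 -c "
from bench import robot
print(robot.hand_in())"
```

```text
the job is handed in; nothing more can be done
None
```

The job is handed in (no verdict came back): the three rings lie flat in the tube in the order small, middle, large hole, and the keeper's pad measures within about 0.5 mm of centre over the opening, with the block, socket and nut not visibly moved.

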